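# Push the tube rack home into the corner stop

## Task

Push the yellow tube rack along the bench until it sits home in the aluminium corner stop: one long side flush against the long fence and one short side flush against the end stop. Only push it: it must stay flat on the bench, never lifted or tipped. Leave everything else on the bench where it is.

Things in the scene. Friction and masses are not known exactly. Their poses are not given: they have to be found in the camera images.
- yellow_rack: yellow tube rack with white tube caps: block 98 mm (its x) by 130 mm (its y), 45 mm tall, 54 mm over the caps; 0.2 to 0.45 kg, loose, flat on the bench, slides with a few newtons. Origin: centre of its underside; z up. Starts on the open side of the stop, its long sides within 35 degrees of parallel to the long fence; fits either way round.
- corner_stop: L-shaped aluminium corner stop fixed to the bench, rails 28 mm tall. Origin: inner corner at bench level. Long fence: inner face at x = 0, from the corner 370 mm along -y. End stop: inner face at y = 0, 80 mm along -x. The rack belongs on the -x, -y side; green lines on the bench outline its place. Grey box 36 mm tall behind the fence. Yaw within 11 degrees of the world's.
- blue_rack: blue tube rack of the same shape as the yellow one, 98 x 130 x 45 mm (54 mm over the caps), loose; not to be moved. Origin: centre of its underside.
- reagent_bottle: clear glass bottle with a blue cap, 66 mm across, 150 mm tall, standing loose; not to be moved. Origin: centre of its underside.
- amber_jar: amber jar with a black lid, 64 mm across, 85 mm tall, standing loose; not to be moved. Origin: centre of its underside.
- tip_box: blue pipette-tip box with a paler lid, 85 x 120 x 67 mm (x, y, z), loose; not to be moved. Origin: centre of its underside.
- bottle_cap: round blue screw cap, 44 mm across, 20 mm tall, lying loose; not to be moved. Origin: centre of its underside.
- petri_stack: stack of pale Petri dishes (one piece), 90 mm across, 45 mm tall, loose; not to be moved. Origin: centre of its underside.
- marker_pen: white marker pen with a black cap, 126 mm long along its x, 16 mm thick, lying loose; not to be moved. Origin: centre of its underside.

How it is judged (in metres and radians):
At the end, for the whole second after the job is handed in: The yellow rack lies flat and still on the bench in the corner of the stop, its long side within 4 mm of touching the long fence, its short side within 4 mm of touching the end stop, and within 2 degrees of square to them (x of yellow_rack in the frame of corner_stop between -0.053 and -0.045 m and y of yellow_rack in the frame of corner_stop between -0.069 and -0.061 m and angle between the x axis of yellow_rack and the x axis of corner_stop, either way round below 0.035 rad and angle between yellow_rack's own z axis and vertical below 0.05 rad and height (world z) of yellow_rack below 0.004 m and linear speed of yellow_rack below 0.01 m/s).
It fails at once if the yellow rack is lifted off the bench (more than 10 mm) (height (world z) of yellow_rack above 0.01 m).
It fails at once if the yellow rack is tipped (more than 10 degrees) (angle between yellow_rack's own z axis and vertical above 0.175 rad).
It fails at once if another thing on the bench is moved (more than 15 mm) (distance of any of blue_rack, reagent_bottle, amber_jar, tip_box, bottle_cap, petri_stack, marker_pen from where it was at the start of the episode above 0.015 m).
It also fails if it takes over 51 s, if anything falls off the work surface, if the arm or the gripper's body presses on something with over 40 N, if the wrist force passes 120 N, or if a joint passes its speed limit or range.

## Robot

A 6-joint arm with a two-finger parallel gripper is mounted at the origin on the work surface. World frame = base frame: x ahead of the robot, y to its left, z up, the work surface at z = 0. Lengths are in mm, angles in rad, forces in N, time in s.
With the tool pointing down it reaches from about 275 to 1000 mm from the base axis. Payload 8.4 kg.
Tool frame: the origin (TCP) lies at the very end of the fingers, on their centre line; the grasp point (between the pads) lies 19 mm behind it; z points along the fingers, y is the direction in which the jaws open and shut (so a half turn about z gives the same grasp; the last joint's range is limited). The gripper opens to 85 mm and grips with 20 to 120 N. Pads are 22 mm wide; open, the fingers measure 114 mm over their backs; the gripper's body (76 mm by 85 mm) begins 54 mm behind the grasp point. The pads swing forward as they close: fully open they stand 13 mm farther back than shut.
Start: joints at [1.233, 0.353, 1.633, -0, 1.155, -0.002], TCP at [205.951, 590.095, 231.281] pointing down, gripper open.
Joint ranges: [-2.63, 2.63], [-0.92, 2.1], [0.06, 2.66], [-1.3, 4.44], [0, 2.69], [-3.02, 3.02]. Speed limits (rad/s): [2.22, 2.22, 2.79, 3.14, 3.14, 3.14].

## Interface

Orientations are given as [roll, pitch, yaw] about the fixed x, y, z axes, in that order (R = Rz(yaw) Ry(pitch) Rx(roll)).
In Python, from rig import r gives the robot as it stands.
- The arm moves only by the tool move_arm, never from a script. Its argument "increments" is a list of rows, each an object of numbers: "tx", "ty", "tz": the shift along the tool's x, y, z in cm; "rx", "ry", "rz": the turn, a rotation vector about the tool's x, y, z in degrees; "gripper": the gripper's target within -1 to 1 (fully open at 1, half-way at 0, shut at -1). A call has 1 to 12 rows; each row shifts and turns the commanded pose from where the row before left it, along the tool's axes as they then stand; what a row does not reach is not made up. A row lasts 1/10 s, in which the tool goes at most 50 mm and 8.59 degrees, less where a joint would pass 70% of its speed; a pose out of reach is approached as far as the arm can. A call is refused whole if a number of a shift passes 5 or a number of a turn 8.59, either way. A call with a gripper value outside its range is refused whole. The fingers move at their own pace and stop on an object; "squeeze" is the grip in N (left out, the last holds). Time passes only in rows, so rows that do not move let the fingers close. It gives the time, the measured TCP pose, the force and the opening at its end, in the units of the state.
- r.sense(): the state, without advancing time (a new reading comes with each control period).
- r.grab_frame(name): name is "scene" or "side" or "wrist"; returns (picture, depth): 480x640x3 uint8, red, green, blue; 480x640 float32, mm along the optical axis (not along the pixel's ray), 0 where there is no reading.
- r.camera_model(name): a dict with "fx", "fy", "cx", "cy" (pixels), "R" (3x3) and "t" (3): a world point X has camera coordinates R X + t; the wrist camera has in their place "hand_eye" (4x4, takes a point from camera to tool coordinates, whose origin is the TCP and whose axes are the flange's). Camera axes: x right, y down, z forward; pixel columns grow to the right and rows downward; lengths in mm; the calibration is good to about 2 mm. The wrist camera is an equidistant fisheye: a pixel r from the principal point sees the ray r / f radians off the axis. A picture is of the moment at which its call begins: read the wrist's pose just before it. camera_model takes no time and is no camera call.
- r.sign_off(): hands the job in, once; it reports no verdict.
Trained networks look in the newest picture that a camera, given by its name, has taken for a name from the list of things; names that differ only in an ending like _2 or _b are one class to them, and where a whole thing is asked for, a point or a joint stands for the part that bears it (a point fixed in the world has none). Each returns a list of dicts, best first, with "confidence" (0 to 1); they miss things now and then, are a little off and sometimes report something else, mostly with a low value. They report only what shows in the picture. A call takes as long as a camera call.
- r.cut_out(query, camera): "mask" (480x640 bool, what is visible of it) and "bbox" ([left, top, right, bottom] in pixels, round what is visible of it).
- r.place_of(query, camera): "location" ([row, column] in pixels: a listed point, or the origin of a listed thing).
The state is a dict: "clock": time; "qpos": joint angles; "qvel": joint speeds; "joint_efforts": joint torques, N m; "eef_pos": TCP position; "tcp_rot": TCP orientation; "contact_force": force on the tool from outside, world axes, zero at the start; "wrist_torque": the same for the moment, N m; "opening": opening from 0.0 (shut) to 1.0 (fully open).
Only numpy, scipy, OpenCV 4.12 (cv2) and the standard library are available. Lean on these libraries where they do the work, as an engineer would, in place of code of your own. Each camera call takes 0.05 s, during which the arm holds its last target. There are 200 camera calls.

## Working session

There is one attempt and no reset: what is moved stays moved. The work goes in short steps, Python scripts to look and compute and a tool call to move; the robot and the scene stay as the last step left them, time stands still between calls to the robot, and variables do not carry over. Pictures are saved under pics/ and viewed, about 8 in all and at most 12, crops included, and the job is handed in when it is done.

Besides the shell and the picture viewer there is one more tool, called after "Emit:" in YAML: its name, and indented under it one key for each argument. move_arm: Moves the arm, as the interface text tells. Its arguments: {"type":"object","properties":{"increments":{"type":"array","items":{"type":"object","properties":{"tx":{"type":"number"},"ty":{"type":"number"},"tz":{"type":"number"},"rx":{"type":"number"},"ry":{"type":"number"},"rz":{"type":"number"},"gripper":{"type":"number"}}}},"squeeze":{"type":"number"}},"required":["increments"]}

```bash
mkdir -p pics; cat > h.py <<'E'
import numpy as np, cv2
from rig import r
def world(cam,depth,mask):
    m=r.camera_model(cam); v,u=np.nonzero(mask&(depth>0)); d=depth[v,u]
    P=np.stack([(u-m['cx'])/m['fx']*d,(v-m['cy'])/m['fy']*d,d],1)
    return (P-np.array(m['t']))@np.array(m['R'])
def proj(cam,X):
    m=r.camera_model(cam); c=np.array(m['R'])@np.array(X)+np.array(m['t'])
    return m['fx']*c[0]/c[2]+m['cx'], m['fy']*c[1]/c[2]+m['cy']
E
python3 - <<'E'
from h import *
for c in('scene','side'):
    im,d=r.grab_frame(c); cv2.imwrite(f'pics/{c}0.png',im[:,:,::-1]); np.save(f'{c}0.npy',d)
    for q in ['yellow_rack','corner_stop','blue_rack','reagent_bottle','amber_jar','tip_box','bottle_cap','petri_stack','marker_pen']:
        o=r.cut_out(q,c)
        if not o: print(c,q,None);continue
        P=world(c,d,o[0]['mask']); 
        if len(P)<5: continue
        T=P[P[:,2]>8]
        if len(T)<5: print(c,q,'low');continue
        print(c,q,round(o[0]['confidence'],2),len(T),[ (round(a[0]),round(a[1])) for a in cv2.boxPoints(cv2.minAreaRect(T[:,:2].astype(np.float32)))],np.percentile(T,[2,98],axis=0).round().tolist())
print(r.sense())
E
```

```text
scene yellow_rack 0.87 1714 [(448, -153), (546, -177), (577, -48), (479, -24)] [[466.0, -163.0, 10.0], [570.0, -32.0, 55.0]]
scene corner_stop 0.75 2797 [(593, 174), (681, -206), (838, -170), (750, 211)] [[614.0, -181.0, 9.0], [762.0, 175.0, 39.0]]
scene blue_rack 0.94 3344 [(621, 399), (629, 269), (729, 275), (721, 405)] [[629.0, 276.0, 11.0], [725.0, 401.0, 54.0]]
scene reagent_bottle 0.67 1006 [(602, -404), (645, -453), (684, -419), (640, -370)] [[615.0, -429.0, 12.0], [669.0, -385.0, 151.0]]
scene amber_jar 0.9 624 [(460, -410), (504, -454), (549, -410), (505, -366)] [[479.0, -436.0, 12.0], [533.0, -382.0, 88.0]]
scene tip_box 0.86 1288 [(321, -337), (341, -462), (431, -447), (411, -322)] [[331.0, -443.0, 11.0], [424.0, -328.0, 71.0]]
scene bottle_cap 0.69 209 [(370, 109), (416, 105), (419, 149), (374, 153)] [[375.0, 109.0, 9.0], [416.0, 149.0, 25.0]]
scene petri_stack 0.82 1366 [(446, 283), (532, 271), (544, 359), (458, 371)] [[457.0, 283.0, 11.0], [536.0, 364.0, 49.0]]
scene marker_pen 0.65 239 [(271, 338), (274, 323), (398, 344), (395, 360)] [[276.0, 326.0, 10.0], [393.0, 354.
[... 1079 characters left out ...]
6.0, 9.0], [388.0, 355.0, 16.0]]
{'clock': 1.0, 'qpos': array([ 1.23260317e+00,  3.52987064e-01,  1.63339234e+00, -1.42247813e-05,
        1.15518370e+00, -2.37015647e-03]), 'qvel': array([-0.00078768, -0.00119819,  0.00095107, -0.00173265,  0.00014499,
       -0.00213804]), 'joint_efforts': array([-8.62938705e-04, -6.05183315e+01, -3.42446387e+01, -1.53300289e-04,
        1.02841968e-03, -1.77369799e-07]), 'eef_pos': array([205.95743537, 590.10431169, 231.29233462]), 'tcp_rot': array([3.14156314e+00, 1.30839827e-05, 2.80577540e+00]), 'contact_force': array([-0.31039685, -0.11476353, -0.28066066]), 'wrist_torque': array([ 0.03938056, -0.0428103 ,  0.00353804]), 'opening': 1.0001466719471044}
```

View pics/scene0.png

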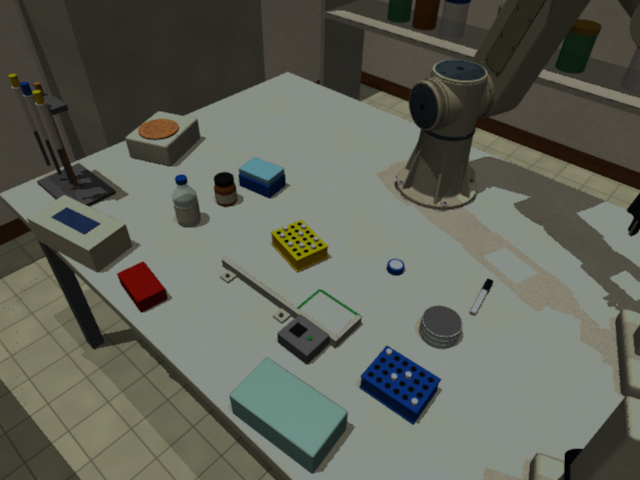

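View pics/side0.png

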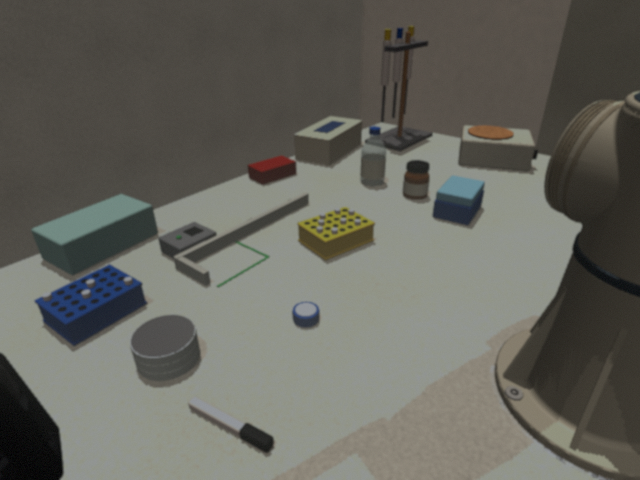

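```bash
python3 - <<'E'
from h import *
# stop: top-of-rail points at z 24..31 from both cams
for c in('scene','side'):
    d=np.load(f'{c}0.npy'); P=world(c,d,d>0)
    S=P[(P[:,2]>25)&(P[:,2]<33)&(P[:,0]>520)&(P[:,0]<780)&(P[:,1]>-230)&(P[:,1]<230)]
    im=np.zeros((500,300),np.uint8)
    for x,y,z in S: im[int(y+240),int(x-500)]=255
    cv2.imwrite(f'pics/rail_{c}.png',im)
    # bin along fence direction
    for th in range(9,18):
        t=np.deg2rad(th); a=np.array([np.cos(t),np.sin(t)]);
        u=S[:,:2]@a; h,_=np.histogram(u,np.arange(500,800,2)); print(c,th,h.max(),500+2*h.argmax(),end=' | ')
    print()
E
```

```text
scene 9 33 678 | scene 10 31 674 | scene 11 29 664 | scene 12 29 676 | scene 13 31 666 | scene 14 27 664 | scene 15 23 652 | scene 16 25 670 | scene 17 27 654 | 
side 9 42 694 | side 10 43 694 | side 11 41 688 | side 12 37 692 | side 13 39 692 | side 14 33 692 | side 15 34 688 | side 16 33 690 | side 17 29 690 |
```

The scene shows the stop with its corner at about (355,325), the yellow rack at (300,245) beside the fence, and the blue cap at (396,267). The side view agrees: fence (180,260) to (305,200), green outline, yellow rack at (337,232).

```bash
python3 - <<'E'
from h import *
im=np.zeros((900,640,3),np.uint8)
for k,c in enumerate(('scene','side')):
    d=np.load(f'{c}0.npy'); P=world(c,d,d>0)
    S=P[(P[:,2]>14)&(P[:,2]<60)&(P[:,0]>440)&(P[:,0]<760)&(P[:,1]>-225)&(P[:,1]<225)]
    for x,y,z in S: im[int(2*(y+225)),int(2*(x-440))][k*2 if z<33 else 1]=255
    # fence inner face fit: per 10mm y slice, min x among points in fence band (beyond rack)
    for it in ('fence',):
        xs=[];ys=[]
        for y in range(-190,110,10):
            q=S[(S[:,1]>=y)&(S[:,1]<y+10)&(S[:,0]>600+0*y)&(S[:,2]<33)]
            if len(q)>2: ys.append(y+5); xs.append(np.percentile(q[:,0],5))
        print(c,list(zip(ys,np.round(xs))))
    q=S[(S[:,1]>100)&(S[:,0]<680)&(S[:,0]>560)&(S[:,1]<215)]
    print(len(q)); 
    for x in range(560,680,10):
        w=q[(q[:,0]>=x)&(q[:,0]<x+10)]
        if len(w): print(x+5,w[:,1].min().round(),w[:,1].max().round())
cv2.imwrite('pics/top.png',im[:,:,:][::1])
E
```

```text
scene [(-185, np.float64(680.0)), (-175, np.float64(680.0)), (-165, np.float64(680.0)), (-155, np.float64(680.0)), (-145, np.float64(679.0)), (-135, np.float64(680.0)), (-125, np.float64(679.0)), (-115, np.float64(681.0)), (-105, np.float64(680.0)), (-95, np.float64(678.0)), (-85, np.float64(678.0)), (-75, np.float64(679.0)), (-65, np.float64(679.0)), (-55, np.float64(679.0)), (-45, np.float64(679.0)), (-35, np.float64(679.0)), (-25, np.float64(677.0)), (-15, np.float64(679.0)), (-5, np.float64(678.0)), (5, np.float64(678.0)), (15, np.float64(679.0)), (25, np.float64(677.0)), (35, np.float64(677.0)), (45, np.float64(678.0)), (55, np.float64(677.0)), (65, np.float64(678.0)), (75, np.float64(676.0)), (85, np.float64(677.0)), (95, np.float64(675.0)), (105, np.float64(676.0))]
294
595 163.0 175.0
605 164.0 176.0
615 164.0 177.0
625 163.0 177.0
635 164.0 176.0
645 163.0 176.0
655 164.0 176.0
665 164.0 177.0
675 100.0 176.0
side [(-185, np.float64(677.0)), (-175, np.float64(677.0)), (-165, np.float64(678.0)), (-155, np.float64(677.0)), (-145, np.float64(677.0)), (-135, np.float64(676.0)), (-125, np.float64(677.0)), (-115, np.float64(677.0)), (-105, np.float64(676.0)), (-95, np.float64(677.0)), (-85, np.float64(677.0)), (-75, np.float64(676.0)), (-65, np.float64(676.0)), (-55, np.float64(676.0)), (-45, np.float64(676.0)), (-35, np.float64(676.0)), (-25, np.float64(676.0)), (-15, np.float64(675.0)), (-5, np.float64(676.0)), (5, np.float64(675.0)), (15, np.float64(675.0)), (25, np.float64(675.0)), (35, np.float64(674.0)), (45, np.float64(675.0)), (55, np.float64(674.0)), (65, np.float64(674.0)), (75, np.float64(675.0)), (85, np.float64(674.0)), (95, np.float64(674.0)), (105, np.float64(674.0))]
534
595 163.0 175.0
605 164.0 176.0
615 163.0 176.0
625 164.0 176.0
635 165.0 176.0
645 163.0 176.0
655 163.0 176.0
665 165.0 177.0
675 100.0 176.0
```

View pics/top.png

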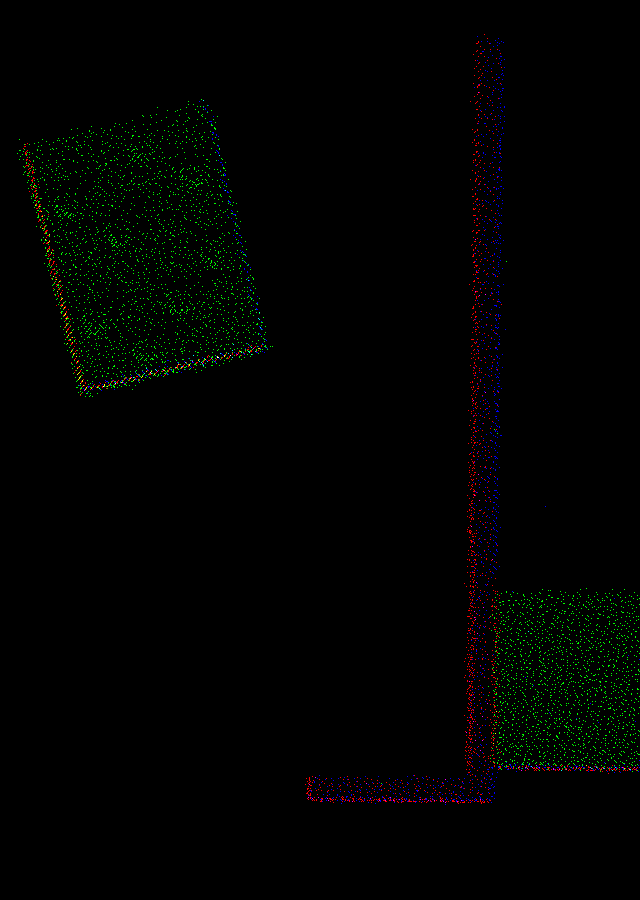

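Emit:
move_arm:
  increments:
    - {"rz": -6.63}
    - {"rz": -6.63}
    - {"rz": -6.64}
    - {"tx": -0.96, "ty": -3.46}
    - {"tx": -0.96, "ty": -3.46}
    - {"tx": -0.96, "ty": -3.46}
    - {"tx": -0.96, "ty": -3.46}
    - {"tx": -0.96, "ty": -3.46}
    - {"tx": -0.96, "ty": -3.46}
    - {"tx": -0.96, "ty": -3.46}
    - {"tx": -0.96, "ty": -3.46}
    - {"tx": -0.96, "ty": -3.46}

```text
invalid input
```

Emit:
move_arm:
  increments:
    - {"tx": -0.96, "ty": -3.46}
    - {"tx": -0.96, "ty": -3.46}
    - {"tx": -0.96, "ty": -3.46}
    - {"tx": -0.96, "ty": -3.46}
    - {"tx": -0.96, "ty": -3.46}
    - {"tx": -0.96, "ty": -3.46}
    - {"tx": -0.96, "ty": -3.46}
    - {"tx": -0.96, "ty": -3.46}
    - {"tx": -0.96, "ty": -3.46}
    - {"tx": -0.96, "ty": -3.46}
    - {"tx": -0.96, "ty": -3.46}
    - {}

```text
invalid input
```

Emit:
move_arm:
  increments:
    - {"tx": 0, "ty": 0, "tz": 0, "rx": 0, "ry": 0, "rz": -6.63, "gripper": 1}
    - {"tx": 0, "ty": 0, "tz": 0, "rx": 0, "ry": 0, "rz": -6.63, "gripper": 1}
    - {"tx": 0, "ty": 0, "tz": 0, "rx": 0, "ry": 0, "rz": -6.64, "gripper": 1}

```text
clock: 1.3
eef_pos: [206.0, 590.1, 231.3]
tcp_rot: [3.142, -0.0, -3.125]
contact_force: [-0.3, -0.2, -0.2]
opening: 0.997
```

Emit:
move_arm:
  increments:
    - {"tx": -0.96, "ty": -3.46, "tz": 0, "rx": 0, "ry": 0, "rz": 0.2, "gripper": 1}
    - {"tx": -0.96, "ty": -3.46, "tz": 0, "rx": 0, "ry": 0, "rz": 0.1, "gripper": 1}
    - {"tx": -0.96, "ty": -3.46, "tz": 0, "rx": 0, "ry": 0, "rz": 0, "gripper": 1}
    - {"tx": -0.96, "ty": -3.46, "tz": 0, "rx": 0, "ry": 0, "rz": 0, "gripper": 1}
    - {"tx": -0.96, "ty": -3.46, "tz": 0, "rx": 0, "ry": 0, "rz": 0, "gripper": 1}
    - {"tx": -0.96, "ty": -3.46, "tz": 0, "rx": 0, "ry": 0, "rz": 0, "gripper": 1}
    - {"tx": -0.96, "ty": -3.46, "tz": 0, "rx": 0, "ry": 0, "rz": 0, "gripper": 1}
    - {"tx": -0.96, "ty": -3.46, "tz": 0, "rx": 0, "ry": 0, "rz": 0, "gripper": 1}
    - {"tx": -0.96, "ty": -3.46, "tz": 0, "rx": 0, "ry": 0, "rz": 0, "gripper": 1}
    - {"tx": -0.96, "ty": -3.46, "tz": 0, "rx": 0, "ry": 0, "rz": 0, "gripper": 1}

```text
clock: 2.3
eef_pos: [304.5, 243.5, 231.5]
tcp_rot: [3.141, 0.001, -3.135]
contact_force: [1.1, 0.2, -0.1]
opening: 0.996
```

Emit:
move_arm:
  increments:
    - {"tx": -0.96, "ty": -3.46, "tz": 0, "rx": 0, "ry": 0, "rz": 0, "gripper": 1}
    - {"tx": -0.96, "ty": -3.46, "tz": 0, "rx": 0, "ry": 0, "rz": 0, "gripper": 1}
    - {"tx": -0.96, "ty": -3.46, "tz": 0, "rx": 0, "ry": 0, "rz": 0, "gripper": 1}
    - {"tx": -0.96, "ty": -3.46, "tz": 0, "rx": 0, "ry": 0, "rz": 0, "gripper": 1}
    - {"tx": -0.96, "ty": -3.46, "tz": 0, "rx": 0, "ry": 0, "rz": 0, "gripper": 1}
    - {"tx": -0.96, "ty": -3.46, "tz": 0, "rx": 0, "ry": 0, "rz": 0, "gripper": 1}
    - {"tx": -0.96, "ty": -3.46, "tz": 0, "rx": 0, "ry": 0, "rz": 0, "gripper": 1}
    - {"tx": -0.96, "ty": -3.46, "tz": 0, "rx": 0, "ry": 0, "rz": 0, "gripper": 1}
    - {"tx": -0.96, "ty": -3.46, "tz": 0, "rx": 0, "ry": 0, "rz": 0, "gripper": 1}
    - {"tx": -0.96, "ty": -3.46, "tz": 0, "rx": 0, "ry": 0, "rz": 0, "gripper": 1}
    - {"tx": 0, "ty": 0, "tz": 0, "rx": 0, "ry": 0, "rz": 0, "gripper": 1}

```text
clock: 3.4
eef_pos: [403.8, -103.9, 231.6]
tcp_rot: [-3.14, 0.001, -3.138]
contact_force: [-0.3, -1.0, 0.8]
opening: 1.002
```

Emit:
move_arm:
  increments:
    - {"tx": 0, "ty": 0, "tz": 2.8, "rx": 0, "ry": 0, "rz": -0.37, "gripper": 1}
    - {"tx": 0, "ty": 0, "tz": 2.8, "rx": 0, "ry": 0, "rz": 0, "gripper": 1}
    - {"tx": 0, "ty": 0, "tz": 2.8, "rx": 0, "ry": 0, "rz": 0, "gripper": 1}
    - {"tx": 0, "ty": 0, "tz": 2.8, "rx": 0, "ry": 0, "rz": 0, "gripper": 1}
    - {"tx": 0, "ty": 0, "tz": 2.8, "rx": 0, "ry": 0, "rz": 0, "gripper": 1}
    - {"tx": 0, "ty": 0, "tz": 2.8, "rx": 0, "ry": 0, "rz": 0, "gripper": 1}
    - {"tx": 0, "ty": 0, "tz": 2.8, "rx": 0, "ry": 0, "rz": 0, "gripper": 1}
    - {"tx": 0, "ty": 0, "tz": 2.7, "rx": 0, "ry": 0, "rz": 0, "gripper": 1}
    - {"tx": 0, "ty": 0, "tz": 0, "rx": 0, "ry": 0, "rz": 0, "gripper": 1}
    - {"tx": 0, "ty": 0, "tz": 0, "rx": 0, "ry": 0, "rz": 0, "gripper": 1}

```text
clock: 4.4
eef_pos: [402.2, -100.2, 8.5]
tcp_rot: [3.141, -0.001, -3.129]
contact_force: [0.9, 0.3, 0.3]
opening: 1.001
```

Emit:
move_arm:
  increments:
    - {"tx": -1, "ty": 0, "tz": 0, "rx": 0, "ry": 0, "rz": 0, "gripper": 1}
    - {"tx": -1, "ty": 0, "tz": 0, "rx": 0, "ry": 0, "rz": 0, "gripper": 1}
    - {"tx": -1, "ty": 0, "tz": 0, "rx": 0, "ry": 0, "rz": 0, "gripper": 1}
    - {"tx": -1, "ty": 0, "tz": 0, "rx": 0, "ry": 0, "rz": 0, "gripper": 1}
    - {"tx": -1, "ty": 0, "tz": 0, "rx": 0, "ry": 0, "rz": 0, "gripper": 1}
    - {"tx": -1, "ty": 0, "tz": 0, "rx": 0, "ry": 0, "rz": 0, "gripper": 1}
    - {"tx": -1, "ty": 0, "tz": 0, "rx": 0, "ry": 0, "rz": 0, "gripper": 1}
    - {"tx": -1, "ty": 0, "tz": 0, "rx": 0, "ry": 0, "rz": 0, "gripper": 1}
    - {"tx": -1, "ty": 0, "tz": 0, "rx": 0, "ry": 0, "rz": 0, "gripper": 1}
    - {"tx": -1, "ty": 0, "tz": 0, "rx": 0, "ry": 0, "rz": 0, "gripper": 1}
    - {"tx": -1, "ty": 0, "tz": 0, "rx": 0, "ry": 0, "rz": 0, "gripper": 1}
    - {"tx": 0, "ty": 0, "tz": 0, "rx": 0, "ry": 0, "rz": 0, "gripper": 1}

```text
clock: 5.6
eef_pos: [514.6, -99.2, 8.4]
tcp_rot: [-3.141, 0.002, -3.129]
contact_force: [0.3, -0.3, -0.9]
opening: 0.998
```

```bash
cat >> h.py <<'E'
def rack(save=None):
    for c in('scene','side'):
        im,d=r.grab_frame(c)
        if save: cv2.imwrite(f'pics/{save}_{c}.png',im[:,:,::-1])
        o=r.cut_out('yellow_rack',c)
        if not o: print(c,None); continue
        P=world(c,d,o[0]['mask']); T=P[(P[:,2]>40)&(P[:,2]<60)]
        b=cv2.boxPoints(cv2.minAreaRect(T[:,:2].astype(np.float32)))
        e=np.roll(b,-1,0)-b; i=np.argmax((e[:,1])); a=e[i]
        lo=np.percentile(T,[1,99],axis=0)
        print(c,len(T),b.round().tolist(),'yaw(long)',np.rad2deg(np.arctan2(-a[0],a[1])).round(1),'z',lo[:,2].round(1),'mean',P.mean(0).round())
    print(r.sense()['clock'],r.sense()['eef_pos'].round(1),r.sense()['contact_force'].round(1))
E
python3 -c "from h import *; rack('a')"
```

```text
scene 1391 [[521.0, -154.0], [624.0, -155.0], [625.0, -23.0], [522.0, -22.0]] yaw(long) -0.7 z [41.1 56.8] mean [584. -78.  37.]
side 774 [[521.0, -23.0], [525.0, -153.0], [623.0, -150.0], [620.0, -21.0]] yaw(long) 1.5 z [40.7 53.7] mean [562. -58.  31.]
5.8 [512.7 -99.2   8.3] [-0.3  0.1  0.9]
```

Emit:
move_arm:
  increments:
    - {"tx": -0.8, "ty": 0, "tz": 0, "rx": 0, "ry": 0, "rz": 0, "gripper": 1}
    - {"tx": -0.8, "ty": 0, "tz": 0, "rx": 0, "ry": 0, "rz": 0, "gripper": 1}
    - {"tx": -0.8, "ty": 0, "tz": 0, "rx": 0, "ry": 0, "rz": 0, "gripper": 1}
    - {"tx": -0.8, "ty": 0, "tz": 0, "rx": 0, "ry": 0, "rz": 0, "gripper": 1}
    - {"tx": -0.8, "ty": 0, "tz": 0, "rx": 0, "ry": 0, "rz": 0, "gripper": 1}
    - {"tx": -0.6, "ty": 0, "tz": 0, "rx": 0, "ry": 0, "rz": 0, "gripper": 1}
    - {"tx": -0.2, "ty": 0, "tz": 0, "rx": 0, "ry": 0, "rz": 0, "gripper": 1}
    - {"tx": -0.1, "ty": 0, "tz": 0, "rx": 0, "ry": 0, "rz": 0, "gripper": 1}

```text
clock: 6.6
eef_pos: [561.5, -98.6, 8.3]
tcp_rot: [-3.142, -0.0, -3.129]
contact_force: [-4.7, -0.7, 1.8]
opening: 0.999
```

Emit:
move_arm:
  increments:
    - {"tx": -0.15, "ty": 0, "tz": 0, "rx": 0, "ry": 0, "rz": 0, "gripper": 1}
    - {"tx": -0.15, "ty": 0, "tz": 0, "rx": 0, "ry": 0, "rz": 0, "gripper": 1}

```text
clock: 6.8
eef_pos: [564.1, -98.5, 8.3]
tcp_rot: [3.141, -0.001, -3.129]
contact_force: [-3.4, -0.1, 0.7]
opening: 1.001
```

Emit:
move_arm:
  increments:
    - {"tx": -0.15, "ty": 0, "tz": 0, "rx": 0, "ry": 0, "rz": 0, "gripper": 1}
    - {"tx": -0.1, "ty": 0, "tz": 0, "rx": 0, "ry": 0, "rz": 0, "gripper": 1}

```text
clock: 7.0
eef_pos: [567.3, -98.5, 8.3]
tcp_rot: [-3.142, 0.0, -3.129]
contact_force: [-2.5, 0.1, -1.1]
opening: 1.002
```

Emit:
move_arm:
  increments:
    - {"tx": -0.1, "ty": 0, "tz": 0, "rx": 0, "ry": 0, "rz": 0, "gripper": 1}
    - {"tx": -0.1, "ty": 0, "tz": 0, "rx": 0, "ry": 0, "rz": 0, "gripper": 1}

```text
clock: 7.2
eef_pos: [569.0, -98.5, 8.3]
tcp_rot: [3.142, -0.0, -3.129]
contact_force: [-3.0, -0.2, 1.0]
opening: 1.0
```

```bash
python3 -c "from h import *; rack('b')"
```

```text
scene 1487 [[576.0, -23.0], [579.0, -157.0], [680.0, -155.0], [677.0, -21.0]] yaw(long) 1.2 z [41.3 56.4] mean [633. -76.  41.]
side 695 [[576.0, -22.0], [578.0, -152.0], [679.0, -150.0], [676.0, -21.0]] yaw(long) 1.0 z [40.4 53.7] mean [613. -59.  29.]
7.4 [569.2 -98.5   8.3] [-2.   0.2 -1.1]
```

Emit:
move_arm:
  increments:
    - {"tx": -0.1, "ty": 0, "tz": 0, "rx": 0, "ry": 0, "rz": 0, "gripper": 1}
    - {"tx": 0, "ty": 0, "tz": 0, "rx": 0, "ry": 0, "rz": 0, "gripper": 1}

```text
clock: 7.6
eef_pos: [570.0, -98.5, 8.3]
tcp_rot: [3.142, -0.0, -3.129]
contact_force: [-3.3, -0.0, 0.8]
opening: 0.999
```

Emit:
move_arm:
  increments:
    - {"tx": -0.1, "ty": 0, "tz": 0, "rx": 0, "ry": 0, "rz": 0, "gripper": 1}
    - {"tx": 0, "ty": 0, "tz": 0, "rx": 0, "ry": 0, "rz": 0, "gripper": 1}

```text
clock: 7.8
eef_pos: [569.9, -98.4, 8.2]
tcp_rot: [3.141, -0.002, -3.129]
contact_force: [-7.3, -0.4, 4.5]
opening: 0.999
```

Emit:
move_arm:
  increments:
    - {"tx": 0.8, "ty": 0, "tz": 0, "rx": 0, "ry": 0, "rz": 0, "gripper": 1}
    - {"tx": 2.2, "ty": 0, "tz": 0, "rx": 0, "ry": 0, "rz": 0, "gripper": 1}
    - {"tx": 0, "ty": 0, "tz": -3, "rx": 0, "ry": 0, "rz": 0, "gripper": 1}
    - {"tx": 0, "ty": 0, "tz": -3, "rx": 0, "ry": 0, "rz": 0, "gripper": 0.2}
    - {"tx": 0, "ty": 0, "tz": -3, "rx": 0, "ry": 0, "rz": 0, "gripper": 0.2}
    - {"tx": -1.7, "ty": -2.6, "tz": -1, "rx": 0, "ry": 0, "rz": 0, "gripper": 0.2}
    - {"tx": -1.7, "ty": -2.6, "tz": 0, "rx": 0, "ry": 0, "rz": 0, "gripper": 0.2}
    - {"tx": -1.7, "ty": -2.6, "tz": 0, "rx": 0, "ry": 0, "rz": 0, "gripper": 0.2}
    - {"tx": -1.6, "ty": -2.6, "tz": 0, "rx": 0, "ry": 0, "rz": 0, "gripper": 0.2}
    - {"tx": -1.5, "ty": -1.3, "tz": 0, "rx": 0, "ry": 0, "rz": 0, "gripper": 0.2}

```text
clock: 8.8
eef_pos: [625.8, -217.1, 108.7]
tcp_rot: [-3.14, 0.002, -3.13]
contact_force: [-0.0, 0.7, 0.3]
opening: 0.601
```

Emit:
move_arm:
  increments:
    - {"tx": 0, "ty": 0, "tz": 0, "rx": 0, "ry": 0, "rz": 7.5, "gripper": 0.2}
    - {"tx": 0, "ty": 0, "tz": 0, "rx": 0, "ry": 0, "rz": 7.5, "gripper": 0.2}
    - {"tx": 0, "ty": 0, "tz": 0, "rx": 0, "ry": 0, "rz": 7.5, "gripper": 0.2}
    - {"tx": 0, "ty": 0, "tz": 0, "rx": 0, "ry": 0, "rz": 7.5, "gripper": 0.2}
    - {"tx": 0, "ty": 0, "tz": 0, "rx": 0, "ry": 0, "rz": 7.5, "gripper": 0.2}
    - {"tx": 0, "ty": 0, "tz": 0, "rx": 0, "ry": 0, "rz": 7.5, "gripper": 0.2}
    - {"tx": 0, "ty": 0, "tz": 0, "rx": 0, "ry": 0, "rz": 7.5, "gripper": 0.2}
    - {"tx": 0, "ty": 0, "tz": 0, "rx": 0, "ry": 0, "rz": 7.5, "gripper": 0.2}
    - {"tx": 0, "ty": 0, "tz": 0, "rx": 0, "ry": 0, "rz": 7.5, "gripper": 0.2}
    - {"tx": 0, "ty": 0, "tz": 0, "rx": 0, "ry": 0, "rz": 7.5, "gripper": 0.2}
    - {"tx": 0, "ty": 0, "tz": 0, "rx": 0, "ry": 0, "rz": 7.5, "gripper": 0.2}
    - {"tx": 0, "ty": 0, "tz": 0, "rx": 0, "ry": 0, "rz": 7.5, "gripper": 0.2}

```text
clock: 10.0
eef_pos: [625.0, -215.0, 108.5]
tcp_rot: [3.14, 0.0, 1.578]
contact_force: [0.1, -0.1, 0.1]
opening: 0.601
```

```bash
python3 -c "from h import *; rack('c'); print(r.sense()['tcp_rot'],r.sense()['qpos'],r.sense()['opening'])"
```

```text
scene 1497 [[579.0, -22.0], [579.0, -156.0], [679.0, -155.0], [678.0, -21.0]] yaw(long) 0.4 z [41.4 56.3] mean [634. -76.  42.]
side None
10.2 [ 624.8 -214.9  108.4] [ 0.   0.6 -0.2]
[3.14065146e+00 3.06875663e-04 1.58734228e+00] [-3.33559289e-01  5.34297574e-01  1.64826530e+00  4.22542059e-05
  9.58040427e-01 -3.50129666e-01] 0.5999053364052821
```

Emit:
move_arm:
  increments:
    - {"tx": 0, "ty": 0, "tz": 2, "rx": 0, "ry": 0, "rz": 0, "gripper": 0.2}
    - {"tx": 0, "ty": 0, "tz": 2, "rx": 0, "ry": 0, "rz": 0, "gripper": 0.2}
    - {"tx": 0, "ty": 0, "tz": 2, "rx": 0, "ry": 0, "rz": 0, "gripper": 0.2}
    - {"tx": 0, "ty": 0, "tz": 2, "rx": 0, "ry": 0, "rz": 0, "gripper": 0.2}
    - {"tx": 0, "ty": 0, "tz": 1.6, "rx": 0, "ry": 0, "rz": 0, "gripper": 0.2}
    - {"tx": 2, "ty": 0, "tz": 0, "rx": 0, "ry": 0, "rz": 0, "gripper": 0.2}
    - {"tx": 1, "ty": 0, "tz": 0, "rx": 0, "ry": 0, "rz": 0, "gripper": 0.2}
    - {"tx": 1, "ty": 0, "tz": 0, "rx": 0, "ry": 0, "rz": 0, "gripper": 0.2}
    - {"tx": 1, "ty": 0, "tz": 0, "rx": 0, "ry": 0, "rz": 0, "gripper": 0.2}
    - {"tx": 1, "ty": 0, "tz": 0, "rx": 0, "ry": 0, "rz": 0, "gripper": 0.2}
    - {"tx": 1, "ty": 0, "tz": 0, "rx": 0, "ry": 0, "rz": 0, "gripper": 0.2}

```text
clock: 11.3
eef_pos: [624.4, -144.6, 13.2]
tcp_rot: [3.14, 0.001, 1.584]
contact_force: [-0.3, -6.6, 3.9]
opening: 0.6
```

Emit:
move_arm:
  increments:
    - {"tx": 1, "ty": 0, "tz": 0, "rx": 0, "ry": 0, "rz": 0, "gripper": 0.2}
    - {"tx": 1, "ty": 0, "tz": 0, "rx": 0, "ry": 0, "rz": 0, "gripper": 0.2}
    - {"tx": 1, "ty": 0, "tz": 0, "rx": 0, "ry": 0, "rz": 0, "gripper": 0.2}
    - {"tx": 1, "ty": 0, "tz": 0, "rx": 0, "ry": 0, "rz": 0, "gripper": 0.2}
    - {"tx": 1, "ty": 0, "tz": 0, "rx": 0, "ry": 0, "rz": 0, "gripper": 0.2}
    - {"tx": 0, "ty": 0, "tz": 0, "rx": 0, "ry": 0, "rz": 0, "gripper": 0.2}

```text
clock: 11.9
eef_pos: [623.2, -93.5, 12.7]
tcp_rot: [3.141, -0.0, 1.584]
contact_force: [-0.5, -0.3, 0.5]
opening: 0.599
```

```bash
python3 -c "from h import *; rack('d'); print(r.sense()['tcp_rot'])"
```

```text
scene 1589 [[580.0, 50.0], [581.0, -85.0], [679.0, -84.0], [678.0, 51.0]] yaw(long) 0.6 z [41.3 56.5] mean [634.  -4.  42.]
side 1467 [[577.0, 51.0], [577.0, -88.0], [677.0, -88.0], [677.0, 51.0]] yaw(long) 0.2 z [40.4 53.8] mean [612.  -0.  33.]
12.1 [622.8 -94.8  12.2] [-0.5  0.7  0.2]
[-3.14129196e+00 -2.09010181e-04  1.58349918e+00]
```

View pics/d_scene.png

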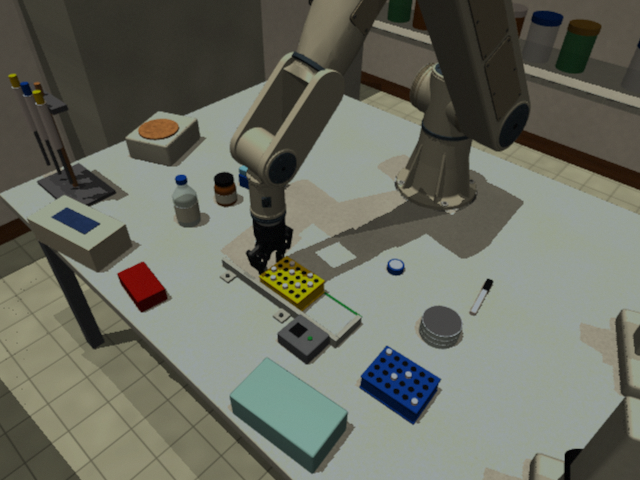

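The rack at (292,282) is sliding along the fence, flat and aligned. The end stop is at (345,325).

Emit:
move_arm:
  increments:
    - {"tx": 1, "ty": 0, "tz": 0, "rx": 0, "ry": 0, "rz": 0, "gripper": 0.2}
    - {"tx": 1, "ty": 0, "tz": 0, "rx": 0, "ry": 0, "rz": 0, "gripper": 0.2}
    - {"tx": 1, "ty": 0, "tz": 0, "rx": 0, "ry": 0, "rz": 0, "gripper": 0.2}
    - {"tx": 1, "ty": 0, "tz": 0, "rx": 0, "ry": 0, "rz": 0, "gripper": 0.2}
    - {"tx": 1, "ty": 0, "tz": 0, "rx": 0, "ry": 0, "rz": 0, "gripper": 0.2}
    - {"tx": 1, "ty": 0, "tz": 0, "rx": 0, "ry": 0, "rz": 0, "gripper": 0.2}
    - {"tx": 1, "ty": 0, "tz": 0, "rx": 0, "ry": 0, "rz": 0, "gripper": 0.2}
    - {"tx": 1, "ty": 0, "tz": 0, "rx": 0, "ry": 0, "rz": 0, "gripper": 0.2}
    - {"tx": 1, "ty": 0, "tz": 0, "rx": 0, "ry": 0, "rz": 0, "gripper": 0.2}
    - {"tx": 1, "ty": 0, "tz": 0, "rx": 0, "ry": 0, "rz": 0, "gripper": 0.2}
    - {"tx": 0.5, "ty": 0, "tz": 0, "rx": 0, "ry": 0, "rz": 0, "gripper": 0.2}
    - {"tx": 0.2, "ty": 0, "tz": 0, "rx": 0, "ry": 0, "rz": 0, "gripper": 0.2}

```text
clock: 13.3
eef_pos: [621.6, 12.9, 12.3]
tcp_rot: [-3.142, 0.0, 1.584]
contact_force: [1.0, -2.8, -1.1]
opening: 0.602
```

Emit:
move_arm:
  increments:
    - {"tx": 0.2, "ty": 0, "tz": 0, "rx": 0, "ry": 0, "rz": 0, "gripper": 0.2}
    - {"tx": 0.1, "ty": 0, "tz": 0, "rx": 0, "ry": 0, "rz": 0, "gripper": 0.2}
    - {"tx": 0, "ty": 0, "tz": 0, "rx": 0, "ry": 0, "rz": 0, "gripper": 0.2}

```text
clock: 13.6
eef_pos: [621.6, 15.2, 12.3]
tcp_rot: [3.142, -0.0, 1.583]
contact_force: [0.0, -1.2, 0.4]
opening: 0.604
```

Emit:
move_arm:
  increments:
    - {"tx": 0.2, "ty": 0, "tz": 0, "rx": 0, "ry": 0, "rz": 0, "gripper": 0.2}
    - {"tx": 0, "ty": 0, "tz": 0, "rx": 0, "ry": 0, "rz": 0, "gripper": 0.2}

```text
clock: 13.8
eef_pos: [621.6, 17.1, 12.3]
tcp_rot: [3.142, 0.0, 1.583]
contact_force: [-0.1, -1.8, -0.6]
opening: 0.599
```

```bash
python3 -c "from h import *; rack('e')"
```

```text
scene 1858 [[574.0, 159.0], [577.0, 27.0], [678.0, 29.0], [676.0, 161.0]] yaw(long) 1.1 z [41.4 56.3] mean [633. 101.  43.]
side 1846 [[574.0, 160.0], [576.0, 28.0], [676.0, 29.0], [674.0, 161.0]] yaw(long) 0.7 z [40.6 54. ] mean [608. 105.  35.]
14.0 [621.6  17.1  12.3] [ 0.2 -1.8 -0.2]
```

Emit:
move_arm:
  increments:
    - {"tx": 0.2, "ty": 0, "tz": 0, "rx": 0, "ry": 0, "rz": 0, "gripper": 0.2}
    - {"tx": 0.1, "ty": 0, "tz": 0, "rx": 0, "ry": 0, "rz": 0, "gripper": 0.2}
    - {"tx": 0, "ty": 0, "tz": 0, "rx": 0, "ry": 0, "rz": 0, "gripper": 0.2}

```text
clock: 14.3
eef_pos: [621.6, 20.3, 12.3]
tcp_rot: [3.141, -0.0, 1.584]
contact_force: [0.6, -1.3, -0.4]
opening: 0.603
```

Emit:
move_arm:
  increments:
    - {"tx": 0.1, "ty": 0, "tz": 0, "rx": 0, "ry": 0, "rz": 0, "gripper": 0.2}
    - {"tx": 0.1, "ty": 0, "tz": 0, "rx": 0, "ry": 0, "rz": 0, "gripper": 0.2}
    - {"tx": 0, "ty": 0, "tz": 0, "rx": 0, "ry": 0, "rz": 0, "gripper": 0.2}

```text
clock: 14.6
eef_pos: [621.5, 21.2, 12.4]
tcp_rot: [3.142, 0.001, 1.584]
contact_force: [0.5, -9.0, 0.3]
opening: 0.603
```

Emit:
move_arm:
  increments:
    - {"tx": 0.1, "ty": 0, "tz": 0, "rx": 0, "ry": 0, "rz": 0, "gripper": 0.2}
    - {"tx": 0, "ty": 0, "tz": 0, "rx": 0, "ry": 0, "rz": 0, "gripper": 0.2}

```text
clock: 14.8
eef_pos: [621.5, 21.3, 12.5]
tcp_rot: [-3.142, 0.002, 1.584]
contact_force: [-0.8, -14.6, 2.2]
opening: 0.599
```

Emit:
move_arm:
  increments:
    - {"tx": -0.8, "ty": 0, "tz": 0, "rx": 0, "ry": 0, "rz": 0, "gripper": 0.2}
    - {"tx": -2.2, "ty": 0, "tz": 0, "rx": 0, "ry": 0, "rz": 0, "gripper": 0.2}
    - {"tx": 0, "ty": 0, "tz": -3, "rx": 0, "ry": 0, "rz": 0, "gripper": 0.2}
    - {"tx": 0, "ty": 0, "tz": -3, "rx": 0, "ry": 0, "rz": 0, "gripper": 0.2}
    - {"tx": 0, "ty": 0, "tz": -4, "rx": 0, "ry": 0, "rz": 0, "gripper": 0.2}
    - {"tx": 0, "ty": -3, "tz": 0, "rx": 0, "ry": 0, "rz": 0, "gripper": 0.2}
    - {"tx": 1.5, "ty": -3, "tz": 0, "rx": 0, "ry": 0, "rz": 0, "gripper": 0.6}
    - {"tx": 3, "ty": -2.2, "tz": 0, "rx": 0, "ry": 0, "rz": 0, "gripper": 1}
    - {"tx": 3, "ty": 0, "tz": 0, "rx": 0, "ry": 0, "rz": 0, "gripper": 1}
    - {"tx": 3, "ty": 0, "tz": 0, "rx": 0, "ry": 0, "rz": 0, "gripper": 1}

```text
clock: 15.8
eef_pos: [537.8, 98.3, 112.6]
tcp_rot: [3.141, -0.001, 1.583]
contact_force: [0.9, 0.0, -0.0]
opening: 0.998
```

Emit:
move_arm:
  increments:
    - {"tx": 0, "ty": 0, "tz": 0, "rx": 0, "ry": 0, "rz": -7.5, "gripper": 1}
    - {"tx": 0, "ty": 0, "tz": 0, "rx": 0, "ry": 0, "rz": -7.5, "gripper": 1}
    - {"tx": 0, "ty": 0, "tz": 0, "rx": 0, "ry": 0, "rz": -7.5, "gripper": 1}
    - {"tx": 0, "ty": 0, "tz": 0, "rx": 0, "ry": 0, "rz": -7.5, "gripper": 1}
    - {"tx": 0, "ty": 0, "tz": 0, "rx": 0, "ry": 0, "rz": -7.5, "gripper": 1}
    - {"tx": 0, "ty": 0, "tz": 0, "rx": 0, "ry": 0, "rz": -7.5, "gripper": 1}
    - {"tx": 0, "ty": 0, "tz": 0, "rx": 0, "ry": 0, "rz": -7.5, "gripper": 1}
    - {"tx": 0, "ty": 0, "tz": 0, "rx": 0, "ry": 0, "rz": -7.5, "gripper": 1}
    - {"tx": 0, "ty": 0, "tz": 0, "rx": 0, "ry": 0, "rz": -7.5, "gripper": 1}
    - {"tx": 0, "ty": 0, "tz": 0, "rx": 0, "ry": 0, "rz": -7.5, "gripper": 1}
    - {"tx": 0, "ty": 0, "tz": 0, "rx": 0, "ry": 0, "rz": -7.5, "gripper": 1}
    - {"tx": 0, "ty": 0, "tz": 0, "rx": 0, "ry": 0, "rz": -7.5, "gripper": 1}

```text
clock: 17.0
eef_pos: [538.5, 97.5, 112.3]
tcp_rot: [3.141, 0.0, -3.123]
contact_force: [0.2, -0.7, 0.4]
opening: 1.003
```

```bash
python3 -c "from h import *; rack('f')
print(r.sense()['tcp_rot'])"
```

```text
scene 1859 [[574.0, 163.0], [576.0, 33.0], [678.0, 34.0], [676.0, 164.0]] yaw(long) 0.7 z [41.4 56.6] mean [632. 103.  44.]
side 1815 [[574.0, 164.0], [576.0, 33.0], [676.0, 34.0], [674.0, 165.0]] yaw(long) 0.7 z [40.8 53.9] mean [606. 109.  35.]
17.2 [538.5  97.3 112.3] [-0.7 -0.5 -0.6]
[ 3.14124755e+00  4.37375712e-05 -3.13265135e+00]
```

Emit:
move_arm:
  increments:
    - {"tx": 0, "ty": 0, "tz": 2, "rx": 0, "ry": 0, "rz": 0, "gripper": 1}
    - {"tx": 0, "ty": 0, "tz": 2.2, "rx": 0, "ry": 0, "rz": 0, "gripper": 1}
    - {"tx": 0, "ty": 0, "tz": 2.2, "rx": 0, "ry": 0, "rz": 0, "gripper": 1}
    - {"tx": 0, "ty": 0, "tz": 2.2, "rx": 0, "ry": 0, "rz": 0, "gripper": 1}
    - {"tx": 0, "ty": 0, "tz": 1.8, "rx": 0, "ry": 0, "rz": 0, "gripper": 1}
    - {"tx": -1, "ty": 0, "tz": 0, "rx": 0, "ry": 0, "rz": 0, "gripper": 1}
    - {"tx": -1, "ty": 0, "tz": 0, "rx": 0, "ry": 0, "rz": 0, "gripper": 1}
    - {"tx": -0.4, "ty": 0, "tz": 0, "rx": 0, "ry": 0, "rz": 0, "gripper": 1}
    - {"tx": -0.1, "ty": 0, "tz": 0, "rx": 0, "ry": 0, "rz": 0, "gripper": 1}
    - {"tx": -0.1, "ty": 0, "tz": 0, "rx": 0, "ry": 0, "rz": 0, "gripper": 1}

```text
clock: 18.2
eef_pos: [565.1, 97.5, 9.0]
tcp_rot: [3.141, 0.001, -3.129]
contact_force: [0.1, 0.1, 0.2]
opening: 0.998
```

Emit:
move_arm:
  increments:
    - {"tx": -0.1, "ty": 0, "tz": 0, "rx": 0, "ry": 0, "rz": 0, "gripper": 1}
    - {"tx": -0.1, "ty": 0, "tz": 0, "rx": 0, "ry": 0, "rz": 0, "gripper": 1}

```text
clock: 18.4
eef_pos: [566.4, 97.5, 8.5]
tcp_rot: [3.142, 0.0, -3.129]
contact_force: [-0.3, -0.2, 0.0]
opening: 1.001
```

Emit:
move_arm:
  increments:
    - {"tx": -0.1, "ty": 0, "tz": 0, "rx": 0, "ry": 0, "rz": 0, "gripper": 1}
    - {"tx": 0, "ty": 0, "tz": 0, "rx": 0, "ry": 0, "rz": 0, "gripper": 1}

```text
clock: 18.6
eef_pos: [567.5, 97.5, 8.3]
tcp_rot: [-3.142, -0.0, -3.129]
contact_force: [-0.3, -0.4, -0.5]
opening: 0.997
```

Emit:
move_arm:
  increments:
    - {"tx": -0.1, "ty": 0, "tz": 0, "rx": 0, "ry": 0, "rz": 0, "gripper": 1}
    - {"tx": 0, "ty": 0, "tz": 0, "rx": 0, "ry": 0, "rz": 0, "gripper": 1}

```text
clock: 18.8
eef_pos: [567.4, 97.4, 8.1]
tcp_rot: [-3.141, -0.002, -3.129]
contact_force: [-4.4, 0.7, 4.0]
opening: 0.996
```

Emit:
move_arm:
  increments:
    - {"tx": -0.1, "ty": 0, "tz": 0, "rx": 0, "ry": 0, "rz": 0, "gripper": 1}
    - {"tx": 0, "ty": 0, "tz": 0, "rx": 0, "ry": 0, "rz": 0, "gripper": 1}

```text
clock: 19.0
eef_pos: [567.5, 97.5, 8.0]
tcp_rot: [-3.141, -0.004, -3.129]
contact_force: [-8.8, 1.2, 6.5]
opening: 0.997
```

Stiff contact at x=567.5 matches the predicted flush value of 567.8. Backing off to check.

Emit:
move_arm:
  increments:
    - {"tx": 0.5, "ty": 0, "tz": 0, "rx": 0, "ry": 0, "rz": 0, "gripper": 1}
    - {"tx": 2, "ty": 0, "tz": 0, "rx": 0, "ry": 0, "rz": 0, "gripper": 1}
    - {"tx": 2, "ty": -2, "tz": -3, "rx": 0, "ry": 0, "rz": 0, "gripper": 1}
    - {"tx": 2, "ty": -3, "tz": -4, "rx": 0, "ry": 0, "rz": 0, "gripper": 1}
    - {"tx": 2, "ty": -4, "tz": -4, "rx": 0, "ry": 0, "rz": 0, "gripper": 1}
    - {"tx": 2, "ty": -4, "tz": -4, "rx": 0, "ry": 0, "rz": 0, "gripper": 1}
    - {"tx": 0, "ty": -4, "tz": -3, "rx": 0, "ry": 0, "rz": 0, "gripper": 1}
    - {"tx": 0, "ty": 0, "tz": 0, "rx": 0, "ry": 0, "rz": 0, "gripper": 1}

```text
clock: 19.8
eef_pos: [477.3, -62.1, 176.3]
tcp_rot: [-3.139, 0.009, -3.132]
contact_force: [0.5, -0.9, -0.4]
opening: 1.001
```

```bash
python3 -c "
from h import *
rack('g')
a=cv2.imread('pics/g_scene.png')[200:400,200:460]; cv2.imwrite('pics/g_crop.png',cv2.resize(a,None,fx=3,fy=3,interpolation=cv2.INTER_CUBIC)[:600,:780])"
```

```text
scene 1009 [[432.0, 327.0], [484.0, 259.0], [555.0, 313.0], [503.0, 382.0]] yaw(long) 37.4 z [41.2 49.6] mean [504. 325.  39.]
side 1853 [[575.0, 164.0], [575.0, 35.0], [678.0, 36.0], [677.0, 165.0]] yaw(long) 0.4 z [40.8 54.1] mean [607. 109.  35.]
20.0 [474.2 -57.6 171.2] [-0.2  0.  -0.7]
```

View pics/g_crop.png

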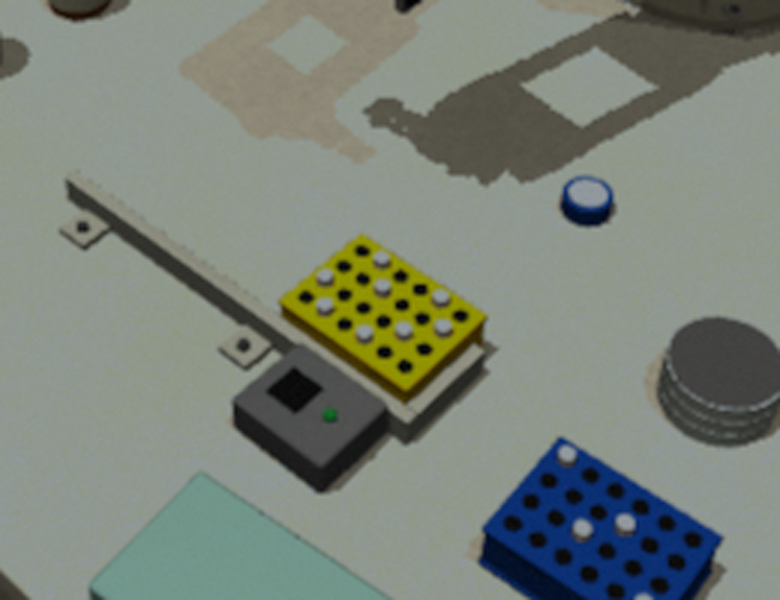

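The crop shows the rack at (385,318) seated against both rails and parallel to them. The other things in the crop are where they started. The scene network confused the rack with the Petri stack this time, so I ignore that reading.

```bash
python3 -c "from rig import r; print(r.sign_off())"
```

```text
the job is handed in; nothing more can be done
None
```

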